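# Clear the bottle off the hotplate and slide the pot to the green zone

## Task

The steel pot has to go from the white-ringed to the green-ringed zone of the hotplate, but an amber bottle has been left there. First take the bottle out from under the clear shield, keeping it upright, and stand it wholly on the round blue stand, before the pot is moved. Then slide the pot across the plate without lifting or tipping it, so that its base stands centred inside the green ring with its handle still pointing to the plate's front edge; do not disturb the other things or push hard on the shield.

Things in the scene. Friction and masses are not known exactly. Their poses are not given: they have to be found in the camera images.
- hotplate: fixed white two-zone hotplate with a black top, 240 x 420 x 70 mm (x from -105 to +135 mm, y +-210 mm); origin on the table, plate top at z = 70 mm; its x axis points from its front edge (robot side) to its back, y along its length.
- shield_front (a point): middle of the lower front edge of the fixed clear splash shield (aluminium frame) over the hotplate: hotplate x -115, y 0, z 305 mm. It covers hotplate x from -115 to +70 mm, y +-240 mm, z 305 to 319 mm, on a 16 mm post at each end (hotplate x 60, y +-232 mm); front and back are open, so the tool must come in from the front, tilted
- ring_white: white ring mark, 130 mm across, painted on the plate: the zone where the pot stands at the start; origin at its centre on the plate top, axes parallel to the hotplate's. The two rings lie at hotplate x = 0, y = about +-98 mm, either way round
- ring_green: green ring mark, 130 mm across, painted on the plate: the zone where the pot must go; origin at its centre on the plate top, axes parallel to the hotplate's
- pot: loose open round steel pot, 100 mm across, 60 mm high, 4 mm wall, about 0.45 kg; origin at the centre of its underside; its straight black handle points along its -x axis (towards the plate's front), 14 mm wide (y), 12 mm thick (z), centred 45 mm above the underside, ending 112 mm from the pot's axis (62 mm free length)
- pot_handle (a point): grip point in the middle of the pot's handle section near its end, 95 mm from the pot's axis, 45 mm above its underside
- bottle: loose amber bottle with white cap and paper label, 52 mm across, 125 mm high, straight-sided to about 70 mm, about 0.22 kg; origin at the centre of its underside; stands on the front part of the green zone, under the shield
- stand: fixed round blue bottle stand on the table, a flat-topped disc 120 mm across, 40 mm high (top at z = 40 mm); origin at the centre of its underside; lies to the left or right of the hotplate
- vial_rack: bystander: blue rack of capped vials, 70 x 120 x 56 mm, on the side of the hotplate away from the stand; origin at the centre of its underside
- cream_jar: bystander: small white jar with blue lid, 40 mm across, 50 mm high, stands on the back edge strip of the hotplate; origin at the centre of its underside
- beaker: bystander: glass beaker, 70 mm across, 90 mm high; origin at the centre of its underside
- wash_bottle: bystander: white wash bottle with red cap, 68 mm across, 170 mm high; origin at the centre of its underside

How it is judged (in metres and radians):
On the way:
1. the bottle stands released and wholly on the blue stand while the pot is still where it was (horizontal distance between bottle and stand below 0.034 m and z of bottle in the frame of stand between 0.035 and 0.045 m and angle between bottle's own z axis and vertical below 0.08 rad and linear speed of bottle below 0.02 m/s and contact force between the fingers and bottle below 0.1 N and distance of pot from where it was at the start of the episode below 0.02 m), for 0.2 s.
At the end, for the whole second after the job is handed in: the bottle stands upright, still and released wholly on the blue stand (its axis within 34 mm of the stand's centre); the pot stands at rest flat on the plate, its axis within 15 mm of the green ring's centre, its handle pointing to the plate's front within about 23 degrees (horizontal distance between bottle and stand below 0.034 m and z of bottle in the frame of stand between 0.035 and 0.045 m and angle between bottle's own z axis and vertical below 0.08 rad and linear speed of each of bottle, pot below 0.02 m/s and contact force between the fingers and bottle below 0.1 N and horizontal distance between pot and ring_green below 0.015 m and z of pot in the frame of ring_green between -0.004 and 0.004 m and x of pot_handle in the frame of hotplate below -0.065 m and angle between the x axis of pot and the x axis of hotplate, either way round below 0.4 rad); the robot touches nothing.
It fails at once if the pot is lifted more than 10 mm off the plate (z of pot in the frame of hotplate above 0.08 m).
It fails at once if the pot is tipped more than 10 degrees (angle between pot's own z axis and vertical above 0.175 rad).
It fails at once if the bottle is tipped more than 23 degrees (angle between bottle's own z axis and vertical above 0.4 rad).
It fails at once if the robot pushes on the hotplate or its shield with more than 25 N (contact force between any of the fingers, the arm and hotplate above 25 N).
It fails at once if another thing (rack, jar, beaker, wash bottle) is moved more than 25 mm or tipped (distance of any of vial_rack, cream_jar, beaker, wash_bottle from where it was at the start of the episode above 0.025 m or angle between any of vial_rack, cream_jar, beaker, wash_bottle's own z axis and vertical above 0.35 rad).
It also fails if it takes over 64 s, if anything falls off the work surface, if the arm or the gripper's body presses on something with over 40 N, if the wrist force passes 120 N, or if a joint passes its speed limit or range.

## Robot

A 6-joint arm with a two-finger parallel gripper is mounted at the origin on the work surface. World frame = base frame: x ahead of the robot, y to its left, z up, the work surface at z = 0. Lengths are in m, angles in degrees, forces in N, time in s.
With the tool pointing down it reaches from about 0.375 to 0.9 m from the base axis. Payload 3.1 kg.
Tool frame: the origin (TCP) lies at the very end of the fingers, on their centre line; the grasp point (between the pads) lies behind it (bot.grip_depth is the z of the grasp point in the tool frame, in m); z points along the fingers, y is the direction in which the jaws open and shut (so a half turn about z gives the same grasp; the last joint's range is limited). The gripper opens to 87 mm and grips with 3 to 60 N. Pads are 19 mm wide; open, the fingers measure 117 mm over their backs; the gripper's body (75 mm by 190 mm) begins 51 mm behind the grasp point.
Start: joints at [-85.629, 30.224, 82.088, -0, 67.689, -10.227], TCP at [0.158, -0.605, 0.223] pointing down, gripper open.
Joint ranges: [-176.69, 176.69], [-43.24, 126.21], [12.49, 139.97], [-82, 262], [0, 151.66], [-163.58, 163.58]. Speed limits (degrees/s): [159.86, 159.86, 180, 180, 180, 180].

## Interface

Orientations are given as a 3x3 rotation matrix whose columns are the frame's x, y, z axes.
In Python, from rig import bot, vision gives the robot as it stands. The module is installed in compiled form; this text tells all that it offers.
- The arm moves only by the shell command python3 -m jog 'ROWS'. ROWS is JSON, a list of rows, each a list of 3 entries, a list of its own where there are three numbers: the shift along the tool's x, y, z in mm, then the turn, a rotation vector about the tool's x, y, z in degrees, then the closure, from 0 (fully open) to 1 (shut). In form: [[[dx, dy, dz], [wx, wy, wz], fingers], ...]. A call has 1 to 12 rows; each row is the pose to reach, as a shift and turn from the pose commanded when the call began, along the tool's axes at that moment; what a row does not reach only later rows make up. A row lasts 1/12 s, in which the tool goes at most 41.7 mm and 7.16 degrees, less where a joint would pass 70% of its speed; a pose out of reach is approached as far as the arm can. A call with a gripper value outside its range is refused whole. The fingers move at their own pace and stop on an object; the grip force is fixed at half the most. Time passes only in rows, so rows that repeat a pose let the fingers close. It gives the time, the measured TCP pose, the force and the opening at its end, in the units of the state.
- bot.read_state(): the state, without advancing time (a new reading comes with each control period).
- vision.capture(name): name is "scene" or "top" or "wrist"; returns the picture (480x640x3 uint8, red, green, blue); there is no depth.
- vision.camera_info(name): a dict with "intrinsics" (3x3 intrinsics, pixels), "dist" ([k1, k2, p1, p2, k3] as OpenCV has them; the pictures are not rectified), "camera_from_world" (4x4, takes a point from world to camera coordinates); the wrist camera has in their place "mount" (4x4, takes a point from camera to tool coordinates, whose origin is the TCP and whose axes are the flange's). Camera axes: x right, y up, looking along -z (the intrinsics and any distortion apply to the point x, -y, -z); pixel columns grow to the right and rows downward; lengths in m; the calibration is good to about 2 mm. A picture is of the moment at which its call begins: read the wrist's pose just before it. camera_info takes no time and is no camera call.
- bot.hand_in(): hands the job in, once; it reports no verdict.
The state is a dict: "time_s": time; "joint_positions": joint angles; "qvel": joint speeds; "tau": joint torques, N m; "position": TCP position; "tcp_rot": TCP orientation; "force": force on the tool from outside, world axes, zero at the start; "moment": the same for the moment, N m; "opening": opening from 0.0 (shut) to 1.0 (fully open).
Only numpy, scipy, OpenCV 4.12 (cv2) and the standard library are available. Lean on these libraries where they do the work, as an engineer would, in place of code of your own. Each camera call takes 0.05 s, during which the arm holds its last target. There are 200 camera calls.

## Working session

There is one attempt and no reset: what is moved stays moved. The work goes in short steps, Python scripts to look and compute and a shell command to move; the robot and the scene stay as the last step left them, time stands still between calls to the robot, and variables do not carry over. Pictures are saved under pics/ and viewed, about 8 in all and at most 12, crops included, and the job is handed in when it is done.

```bash
mkdir -p pics
cat > h.py <<'E'
import numpy as np, cv2
from rig import bot, vision
def cam(name):
    c=vision.camera_info(name); K=np.array(c["intrinsics"]);d=np.array(c["dist"],float)
    if "camera_from_world" in c: T=np.array(c["camera_from_world"])
    else:
        s=bot.read_state(); W=np.eye(4); W[:3,:3]=s["tcp_rot"]; W[:3,3]=s["position"]
        T=np.linalg.inv(W@np.array(c["mount"]))
    return K,d,T
def ray(c,uv):
    K,d,T=c; p=cv2.undistortPoints(np.array(uv,float).reshape(-1,1,2),K,d)[:,0]
    v=np.c_[p[:,0],-p[:,1],-np.ones(len(p))]@T[:3,:3]
    return -T[:3,:3].T@T[:3,3], v
def onz(c,uv,z):
    o,v=ray(c,uv); return o+v*((z-o[2])/v[:,2])[:,None]
def proj(c,P):
    K,d,T=c; q=np.atleast_2d(P)@T[:3,:3].T+T[:3,3]; q=q*[1,-1,-1]
    return cv2.projectPoints(q,np.zeros(3),np.zeros(3),K,d)[0][:,0]
def save(n,im): cv2.imwrite(f"pics/{n}.png",cv2.cvtColor(im,cv2.COLOR_RGB2BGR))
E
python3 - <<'E'
from h import *
for n in("scene","top"):
    im=vision.capture(n); save(n+"0",im); K,d,T=cam(n); print(n,-T[:3,:3].T@T[:3,3],K[0,0],d)
s=bot.read_state(); print(s, bot.grip_depth); print(vision.camera_info("wrist")["mount"])
E
```

```text
scene [1.44209838 0.15909038 0.7598153 ] 476.65017182719413 [-0.00013925  0.          0.          0.          0.        ]
top [0.28323284 0.01446851 1.55838043] 571.1074930747013 [-0.10490816  0.          0.          0.          0.        ]
{'time_s': 0.1, 'joint_positions': array([-8.56306506e+01,  3.02734219e+01,  8.21459520e+01, -9.35184467e-04,
        6.76898470e+01, -1.02262506e+01]), 'qvel': array([-0.10372045, -0.17570934, -0.20655448, -0.02614103, -0.00137381,
       -0.04140111]), 'tau': array([-4.07282835e-05, -4.40983951e+01, -1.77150911e+01,  6.35347073e-02,
        5.33996418e-02, -4.86685849e-05]), 'position': array([ 0.15748299, -0.60418083,  0.22168899]), 'tcp_rot': array([[ 9.67726986e-01,  2.52000902e-01, -1.60286220e-04],
       [ 2.52000745e-01, -9.67725176e-01,  1.89957259e-03],
       [ 3.23580996e-04, -1.87865991e-03, -9.99998183e-01]]), 'force': array([-0.90706513,  0.9516127 ,  1.18245259]), 'moment': array([0.01380075, 0.00105031, 0.02981651]), 'opening': 0.9970521100604232} -0.0187
[[-1.03753160e-04  9.69142173e-01  2.46502409e-01  6.73566214e-02]
 [ 9.99999994e-01  1.06154914e-04  3.54542670e-06  6.96213049e-04]
 [-2.27314194e-05  2.46502408e-01 -9.69142178e-01 -1.61415928e-01]
 [ 0.00000000e+00  0.00000000e+00  0.00000000e+00  1.00000000e+00]]
```

View pics/scene0.png

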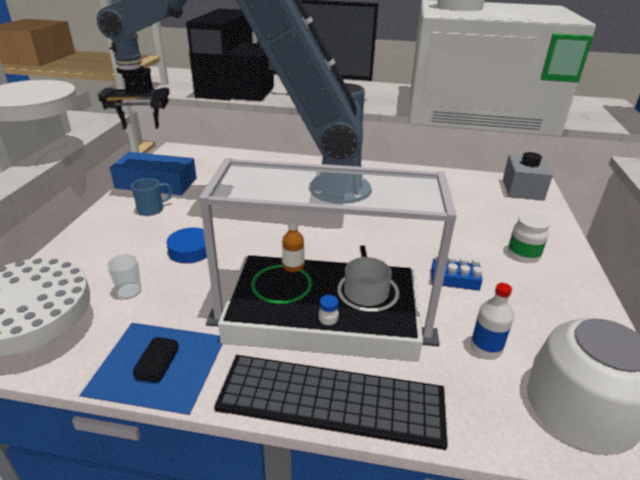

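View pics/top0.png

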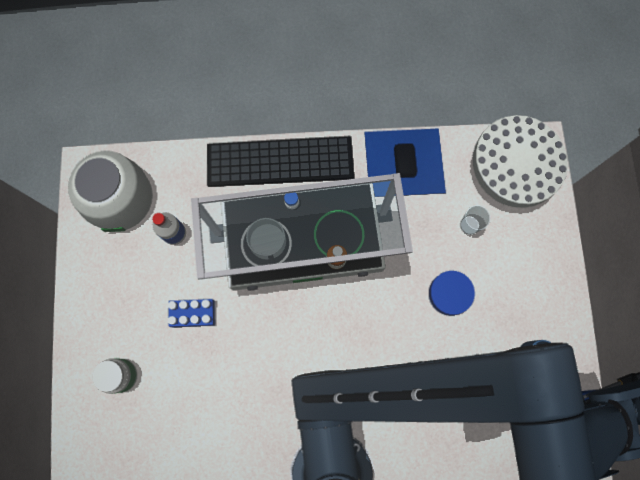

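```bash
cat > m.py <<'E'
from h import *
from scipy.optimize import least_squares
def circ(P):
    f=lambda q:np.hypot(P[:,0]-q[0],P[:,1]-q[1])-q[2]
    r=least_squares(f,[*P[:,:2].mean(0),.05],loss="soft_l1",f_scale=.002); return r.x
def pix(m): return np.argwhere(m)[:,::-1].astype(float)
if __name__=="__main__":
  for n in("scene","top"):
    im=cv2.imread(f"pics/{n}0.png"); h=cv2.cvtColor(im,cv2.COLOR_BGR2HSV).astype(int); H,S,V=[h[...,i] for i in range(3)]; c=cam(n)
    roi=np.zeros(H.shape,bool)
    if n=="scene": roi[255:310,240:320]=1
    else: roi[205:270,305:370]=1
    g=roi&(H>45)&(H<85)&(S>110)&(V>60)
    print(n,"green",g.sum(),circ(onz(c,pix(g),.07)))
    roi[:]=0
    if n=="scene": roi[220:265,160:212]=1
    else: roi[265:320,420:480]=1
    b=roi&(H>100)&(H<125)&(S>150)&(V>(110 if n=="scene" else 60))
    cs=max(cv2.findContours(b.astype(np.uint8),0,1)[0],key=cv2.contourArea)[:,0].astype(float)
    print("stand",circ(onz(c,cs,.04)))
    o=(H>5)&(H<20)&(S>150)&(V>70)
    roi[:]=0
    if n=="scene": roi[220:280,270:315]=1
    else: roi[235:275,320:355]=1
    p=pix(o&roi); print("amber",p.min(0),p.max(0),p.mean(0))
  ims=[]
  s=cv2.imread("pics/scene0.png")[210:360,190:460]; t=cv2.imread("pics/top0.png")[170:300,185:415]
  a=cv2.resize(s,None,fx=2.2,fy=2.2,interpolation=2); b=cv2.resize(t,(594,336),interpolation=2)
  cv2.imwrite("pics/crop0.png",cv2.resize(np.vstack([a,b])[:], (540,600)))
  cv2.imwrite("pics/crop0.png",np.vstack([a[:300],b[:300]]) if a.shape[1]==b.shape[1] else 0)
E
python3 m.py
```

```text
scene green 371 [ 0.62293274 -0.05313648  0.06463077]
stand [ 0.47624012 -0.33763109  0.06987304]
amber [283. 230.] [303. 271.] [292.8630491  245.46511628]
top green 133 [ 0.61901907 -0.05451701  0.0648222 ]
stand [ 0.44875223 -0.34976191  0.05748512]
amber [328. 255.] [341. 263.] [336.8 262. ]
```

View pics/crop0.png

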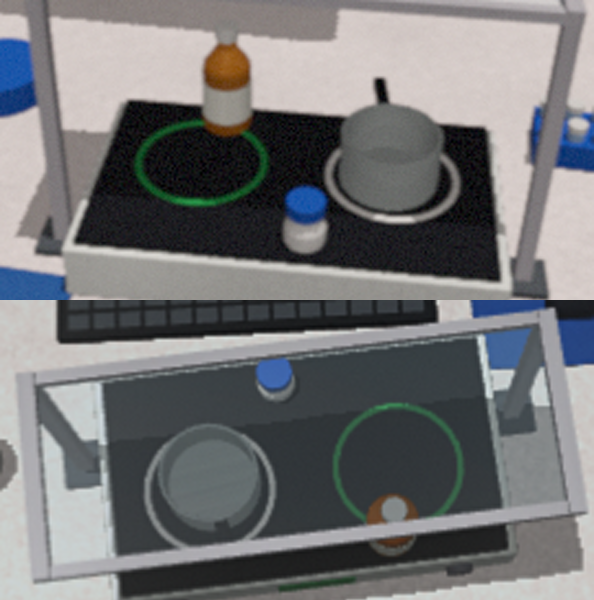

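Run:
```python
from m import *
S=cam("scene");T=cam("top")
sc=lambda a:np.array(a,float)/2.2+[190,210]
tp=lambda a:(np.array(a,float)-[0,300])/2.583+[185,170]
print("corners",onz(S,sc([(125,101),(490,129),(501,278),(75,242)]),.07))
ring=np.array([(326,182),(459,183),(392,222),(340,152),(345,208),(440,208)])
print("whiteS",circ(onz(S,sc(ring),.07)))
ringT=[(147,490),(275,490),(207,549),(160,455),(262,455),(170,535),(250,535)]
print("whiteT",circ(onz(T,tp(ringT),.07)))
print("rimS",circ(onz(S,sc([(340,138),(442,138),(391,106),(391,158),(355,115),(428,115)]),.13)))
print("rimT",circ(onz(T,tp([(160,478),(262,478),(210,427),(210,530),(174,441)]),.13)))
print("rimTc",onz(T,tp([(210,478)]),.13),"handle S",onz(S,sc([(380,85)]),.12))
print("cap T",onz(T,tp([(395,509)]),.195),"cap S",onz(S,sc([(228,28)]),.195))
print("bottle base front S",onz(S,sc([(229,135)]),.07), onz(S,sc([(204,120),(252,120)]),.07))
print("rack",onz(T,[(168,300),(213,299),(215,325),(168,327)],.05),"beaker",onz(T,[(475,220)],.05))
# stand in scene by hand
for z,(a) in ((.319,[(193,201),(402,176),(410,249),(198,277)]),): print("shield corners T",onz(T,a,z))
```

```text
corners [[ 0.53941873 -0.15960776  0.07      ]
 [ 0.5095648   0.24125821  0.07      ]
 [ 0.73257363  0.2526174   0.07      ]
 [ 0.76294326 -0.13940493  0.07      ]]
whiteS [0.61302674 0.14227231 0.06569216]
whiteT [0.60532535 0.13908048 0.06438008]
rimS [0.61438293 0.14117761 0.04573861]
rimT [0.6027647  0.1339044  0.05179816]
rimTc [[0.60250338 0.13437326 0.13      ]] handle S [[0.52275135 0.11928561 0.12      ]]
cap T [[ 0.54854186 -0.04408622  0.195     ]] cap S [[ 0.56142107 -0.03703854  0.195     ]]
bottle base front S [[ 0.57627764 -0.03342874  0.07      ]] [[ 0.55585883 -0.06564436  0.07      ]
 [ 0.54541353 -0.01457695  0.07      ]]
rack [[0.4683817  0.40903945 0.05      ]
 [0.46506278 0.28836453 0.05      ]
 [0.39622692 0.28435706 0.05      ]
 [0.39691977 0.40928739 0.05      ]] beaker [[ 0.64201704 -0.43207754  0.05      ]]
shield corners T [[ 0.65729898  0.28199098  0.319     ]
 [ 0.69041549 -0.19600242  0.319     ]
 [ 0.51983314 -0.19882919  0.319     ]
 [ 0.48279263  0.27188593  0.319     ]]
```

```bash
python3 -m jog '[[[373,-269,-80],[0,0,19],0],[[373,-269,-80],[0,0,19],0],[[373,-269,-80],[0,0,19],0],[[373,-269,-80],[0,0,19],0],[[373,-269,-80],[0,0,19],0],[[373,-269,-80],[0,0,19],0],[[373,-269,-80],[0,0,19],0],[[373,-269,-80],[0,0,19],0],[[373,-269,-80],[0,0,19],0],[[373,-269,-80],[0,0,19],0],[[373,-269,-80],[0,0,19],0],[[373,-269,-80],[0,0,19],0]]'
cat > st.py <<'E'
from h import *
import json
np.set_printoptions(precision=4,suppress=True)
s=bot.read_state(); p=s["position"];R=np.array(s["tcp_rot"])
print(s["time_s"],"tcp",p,"grasp",p+R[:,2]*bot.grip_depth,"q",np.round(s["joint_positions"],1),"F",np.round(s["force"],1),"op",round(s["opening"],3)); print(R)
open("log.jsonl","a").write(json.dumps([list(map(float,s["joint_positions"])),list(map(float,p)),R.tolist()])+"\n")
E
python3 st.py
```

```text
time_s: 1.1
position: [0.4538, -0.2458, 0.3035]
tcp_rot: [[0.997, -0.071, 0.003], [-0.071, -0.997, 0.002], [0.003, -0.002, -1.0]]
force: [0.1, -0.4, 0.4]
opening: 1.004
1.1 tcp [ 0.4538 -0.2458  0.3035] grasp [ 0.4537 -0.2458  0.3222] q [-41.   16.4  91.6   0.2  72.   53.1] F [ 0.1 -0.4  0.4] op 1.004
[[ 0.9974 -0.0713  0.003 ]
 [-0.0713 -0.9975  0.0015]
 [ 0.0028 -0.0017 -1.    ]]
```

```bash
cat > go.py <<'E'
# go.py yaw tilt gx gy gz : jog shift & turn for grasp point target
import sys
from st import *
from scipy.spatial.transform import Rotation as Ro
yaw,t,*g=map(float,sys.argv[1:]); y,t=np.radians([yaw,t])
z=np.array([np.sin(t)*np.cos(y),np.sin(t)*np.sin(y),-np.cos(t)]); yy=np.array([np.sin(y),-np.cos(y),0]); x=np.cross(yy,z)
Rt=np.c_[x,yy,z]; tcp=np.array(g)-z*bot.grip_depth
print("shift mm",np.round(R.T@(tcp-p)*1000,1),"turn",np.round(Ro.from_matrix(R.T@Rt).as_rotvec(degrees=True),1))
E
python3 go.py -14 40 0.42 -0.02 0.25
```

```text
1.1 tcp [ 0.4538 -0.2458  0.3035] grasp [ 0.4537 -0.2458  0.3222] q [-41.   16.4  91.6   0.2  72.   53.1] F [ 0.1 -0.4  0.4] op 1.004
[[ 0.9974 -0.0713  0.003 ]
 [-0.0713 -0.9975  0.0015]
 [ 0.0028 -0.0017 -1.    ]]
shift mm [ -38.1 -220.6   68.1] turn [-3.6 39.7  9.5]
```

```bash
python3 -m jog '[[[-38,-221,68],[-3.6,39.7,9.5],0],[[-38,-221,68],[-3.6,39.7,9.5],0],[[-38,-221,68],[-3.6,39.7,9.5],0],[[-38,-221,68],[-3.6,39.7,9.5],0],[[-38,-221,68],[-3.6,39.7,9.5],0],[[-38,-221,68],[-3.6,39.7,9.5],0],[[-38,-221,68],[-3.6,39.7,9.5],0],[[-38,-221,68],[-3.6,39.7,9.5],0],[[-38,-221,68],[-3.6,39.7,9.5],0]]'; python3 go.py -14 55 0.42 -0.01 0.16
python3 - <<'E'
from h import *
save("w1",vision.capture("wrist"))
E
```

```text
time_s: 1.85
position: [0.4588, -0.0317, 0.2542]
tcp_rot: [[0.758, -0.17, 0.629], [-0.162, -0.984, -0.07], [0.631, -0.048, -0.774]]
force: [-0.3, 1.0, 0.7]
opening: 1.003
1.85 tcp [ 0.4588 -0.0317  0.2542] grasp [ 0.447  -0.0304  0.2687] q [-26.8   6.5 131.7  71.3  13.5   7.6] F [-0.3  1.   0.7] op 1.003
[[ 0.7585 -0.1697  0.6292]
 [-0.1619 -0.9843 -0.0704]
 [ 0.6313 -0.0485 -0.774 ]]
shift mm [-87.3  -8.6  64.9] turn [-5.  15.9  0.8]
```

View pics/w1.png

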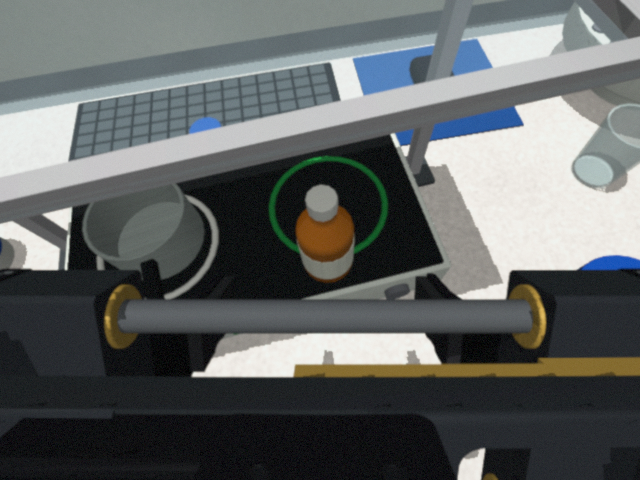

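```bash
cat > kin.py <<'E'
import numpy as np, json
from scipy.spatial.transform import Rotation as Ro
from scipy.optimize import least_squares
r=lambda a,d:Ro.from_euler(a,d,degrees=True).as_matrix()
def fk(q,k):
    h,a1,L2,L3,e,d,lat=k
    A=r('z',q[0]); B=A@r('y',q[1]); C=B@r('y',q[2]); D=C@r('z',q[3])@r('y',q[4])
    p=np.array([0,0,h])+A@[a1,lat,0]+B@[0,0,L2]+C@[e,0,L3]+D@[0,0,d]
    return p,D@r('z',q[5])
L=[json.loads(l) for l in open("log.jsonl")]
L.append([[-85.6306,30.2734,82.146,-.0009,67.6898,-10.2262],[.157483,-.604181,.221689],[[.967727,.252,-.00016],[.252,-.967725,.0019],[.00032,-.00188,-1]]])
f=lambda k:np.concatenate([fk(l[0],k)[0]-l[1] for l in L]+[1e-3*(np.array(k)-[.3,0,.4,.4,0,.25,.11])])
k=least_squares(f,[.3,0,.4,.4,0,.25,.11]).x
C=np.array(fk(L[0][0],k)[1]).T@np.array(L[0][2])
lo=np.array([-176,-43,12.5,-82,3,-163]);hi=np.array([176,126,139.9,262,151,163])
def ik(R,p,seeds=30):
    best=[]; rng=np.random.default_rng(0)
    for i in range(seeds):
        q0=np.clip(np.array([-20,30,110,0,30,60])+rng.normal(0,25,6),lo+1,hi-1)
        def g(q):
            P,Q=fk(q,k); return np.r_[(P-p)*10,(Q@C-R).ravel()]
        s=least_squares(g,q0,bounds=(lo,hi))
        if s.cost<1e-6 and not any(np.abs(s.x-b).max()<3 for b in best): best.append(s.x)
    return best
def tgt(yaw,t,g,gd=-.0187,flip=1):
    y,t=np.radians([yaw,t]); z=np.array([np.sin(t)*np.cos(y),np.sin(t)*np.sin(y),-np.cos(t)]); yy=flip*np.array([np.sin(y),-np.cos(y),0])
    return np.c_[np.cross(yy,z),yy,z],np.array(g)-z*gd
E
python3 - <<'E'
from kin import *
np.set_printoptions(precision=3,suppress=True)
print(k,[np.abs(fk(l[0],k)[0]-l[1]).max() for l in L],C)
print([np.abs(fk(l[0],k)[1]@C-l[2]).max() for l in L])
for yaw in(-18,-5,8):
 for t in (45,52,60):
  for g in([.43,-.02,.125],[.55,-.041,.125]):
    print(yaw,t,g,[np.round(b,0) for b in ik(*tgt(yaw,t,g),seeds=12)])
E
```

```text
[0.274 0.    0.588 0.392 0.114 0.305 0.111] [np.float64(1.9351810812140435e-07), np.float64(1.9351810812140435e-07), np.float64(5.740834245621107e-07), np.float64(7.073058255757658e-07)] [[ 0. -1.  0.]
 [ 1.  0.  0.]
 [-0. -0.  1.]]
[np.float64(3.3306690738754696e-16), np.float64(3.3306690738754696e-16), np.float64(4.440892098500626e-16), np.float64(4.0732026913209755e-06)]
-18 45 [0.43, -0.02, 0.125] []
-18 45 [0.55, -0.041, 0.125] [array([-15.,  38., 129., 184.,  32., -91.])]
-18 52 [0.43, -0.02, 0.125] []
-18 52 [0.55, -0.041, 0.125] [array([-14.,  44., 133., 184.,  48., -90.])]
-18 60 [0.43, -0.02, 0.125] []
-18 60 [0.55, -0.041, 0.125] [array([-14.,  51., 136., 184.,  67., -89.])]
-5 45 [0.43, -0.02, 0.125] []
-5 45 [0.55, -0.041, 0.125] [array([-22.,  39., 130., 158.,  34., -84.])]
-5 52 [0.43, -0.02, 0.125] []
-5 52 [0.55, -0.041, 0.125] [array([-24.,  44., 134., 161.,  51., -89.])]
-5 60 [0.43, -0.02, 0.125] []
-5 60 [0.55, -0.041, 0.125] [array([-25.,  52., 138., 162.,  70., -94.])]
8 45 [0.43, -0.02, 0.125] []
8 45 [0.55, -0.041, 0.125] [array([-29.,  38., 129., 133.,  36., -77.])]
8 52 [0.43, -0.02, 0.125] []
8 52 [0.55, -0.041, 0.125] [array([-32.,  44., 133., 138.,  49., -87.])]
8 60 [0.43, -0.02, 0.125] []
8 60 [0.55, -0.041, 0.125] [array([-35.,  51., 136., 140.,  66., -96.])]
```

Run:
```python
from kin import *
np.set_printoptions(precision=3,suppress=True)
for fl in(1,-1):
 for yaw in(-15,):
  for t in (35,40,45):
   for Lb in(.15,0):
    tt,y=np.radians([t,yaw]); g=np.array([.55,-.041,.12])-Lb*np.array([np.sin(tt)*np.cos(y),np.sin(tt)*np.sin(y),-np.cos(tt)])
    print(fl,yaw,t,g,[np.round(b,0) for b in ik(*tgt(yaw,t,g,flip=fl),seeds=20)])
```

```text
1 -15 35 [ 0.467 -0.019  0.243] [array([-17.,  12., 128.,  10.,   6.,  79.])]
1 -15 35 [ 0.55  -0.041  0.12 ] [array([-16.,  34., 123., 177.,  13., -88.])]
1 -15 40 [ 0.457 -0.016  0.235] [array([-17.,  14., 133., 170.,   7., -82.])]
1 -15 40 [ 0.55  -0.041  0.12 ] [array([-16.,  36., 126., 178.,  23., -89.])]
1 -15 45 [ 0.448 -0.014  0.226] [array([-17.,  18., 139., 176.,  22., -88.])]
1 -15 45 [ 0.55  -0.041  0.12 ] [array([-16.,  39., 130., 178.,  34., -90.])]
-1 -15 35 [ 0.467 -0.019  0.243] [array([ -17.,   12.,  128.,   10.,    6., -101.])]
-1 -15 35 [ 0.55  -0.041  0.12 ] [array([-16.,  34., 123., 177.,  13.,  92.])]
-1 -15 40 [ 0.457 -0.016  0.235] [array([-17.,  14., 133., 170.,   7.,  98.])]
-1 -15 40 [ 0.55  -0.041  0.12 ] [array([-16.,  36., 126., 178.,  23.,  91.])]
-1 -15 45 [ 0.448 -0.014  0.226] [array([-17.,  18., 139., 176.,  22.,  92.])]
-1 -15 45 [ 0.55  -0.041  0.12 ] [array([-16.,  39., 130., 178.,  34.,  90.])]
```

```bash
python3 - <<'E'
from m import *
im=cv2.imread("pics/w1.png"); h=cv2.cvtColor(im,cv2.COLOR_BGR2HSV).astype(int); H,S,V=[h[...,i] for i in range(3)]; c=cam("wrist")
roi=np.zeros(H.shape,bool); roi[150:270,260:400]=1
g=roi&(H>45)&(H<85)&(S>110)&(V>50); print("green",g.sum(),circ(onz(c,pix(g),.07)))
print("cap",onz(c,[(322,190)],.195),"base",onz(c,[(300,268),(353,268),(328,281)],.07))
print("white",circ(onz(c,[(217,240),(200,275),(170,297),(205,203)],.07)))
print("rim", circ(onz(c,[(83,225),(187,225),(100,200),(180,205),(120,263),(170,255)],.13)))
print("handle",onz(c,[(151,261),(152,310)],.121))
print("plate corners",onz(c,[(444,263),(391,138)],.07))
print("corner frame",onz(c,[(640,65),(0,205)],.305))
print(proj(cam("wrist"),[[.55,-.041,.195],[.55,-.041,.07]]))
E
python3 go.py -15 45 0.458 -0.0165 0.212
```

```text
green 1673 [ 0.61968566 -0.05309361  0.06471063]
cap [[ 0.55663221 -0.0432622   0.195     ]] base [[ 0.54786308 -0.01098708  0.07      ]
 [ 0.53732188 -0.06573034  0.07      ]
 [ 0.52814055 -0.03751759  0.07      ]]
white [0.60934271 0.14435983 0.06984006]
rim [0.59905651 0.13510511 0.05028061]
handle [[0.56072823 0.12246108 0.121     ]
 [0.51304852 0.11990807 0.121     ]]
plate corners [[ 0.52486989 -0.15958301  0.07      ]
 [ 0.69752386 -0.14713415  0.07      ]]
corner frame [[ 0.52055278 -0.1873292   0.305     ]
 [ 0.50345048  0.09104508  0.305     ]]
[[320.49067218 197.90610128]
 [327.64522009 261.13347084]]
1.9 tcp [ 0.4581 -0.0307  0.2536] grasp [ 0.4463 -0.0295  0.2681] q [-26.7   6.5 131.8  71.7  13.5   7.2] F [-1.2 -0.3  0.1] op 1.0
[[ 0.7587 -0.1699  0.629 ]
 [-0.1633 -0.9842 -0.0688]
 [ 0.6307 -0.0505 -0.7744]]
shift mm [-26.7 -10.   49.7] turn [-5.6  6.   1.9]
```

```bash
python3 -m jog '[[[-27,-10,50],[-5.6,6,1.9],0],[[-27,-10,50],[-5.6,6,1.9],0],[[-27,-10,50],[-5.6,6,1.9],0],[[-27,-10,50],[-5.6,6,1.9],0],[[-27,-10,50],[-5.6,6,1.9],0],[[-27,-10,50],[-5.6,6,1.9],0],[[-27,-10,50],[-5.6,6,1.9],0],[[-27,-10,50],[-5.6,6,1.9],0],[[-27,-10,50],[-5.6,6,1.9],0],[[-27,-10,50],[-5.6,6,1.9],0],[[-27,-10,50],[-5.6,6,1.9],0],[[-27,-10,50],[-5.6,6,1.9],0]]'; python3 go.py -15 45 0.458 -0.0165 0.212;python3 go.py -15 50 0.554 -0.041 0.118
```

```text
time_s: 2.9
position: [0.4721, -0.0207, 0.1988]
tcp_rot: [[0.684, -0.256, 0.684], [-0.181, -0.967, -0.181], [0.707, -0.0, -0.707]]
force: [-0.4, 0.4, 0.0]
opening: 0.999
2.9 tcp [ 0.4721 -0.0207  0.1988] grasp [ 0.4593 -0.0173  0.212 ] q [-17.2  21.4 138.6 176.   25.  -88. ] F [-0.4  0.4  0. ] op 0.999
[[ 0.6835 -0.2562  0.6835]
 [-0.1813 -0.9666 -0.181 ]
 [ 0.7071 -0.0002 -0.7071]]
shift mm [-1.  -0.4 -1.1] turn [-0.1  0.   0.1]
2.9 tcp [ 0.4721 -0.0207  0.1988] grasp [ 0.4593 -0.0173  0.212 ] q [-17.2  21.4 138.6 176.   25.  -88. ] F [-0.4  0.4  0. ] op 0.999
[[ 0.6835 -0.2562  0.6835]
 [-0.1813 -0.9666 -0.181 ]
 [ 0.7071 -0.0002 -0.7071]]
shift mm [  4.2  -1.3 135.4] turn [-0.1  5.   0.1]
```

```bash
python3 -m jog '[[[1,0,20],[0,1,0],0],[[2,0,40],[0,2,0],0],[[3,0,60],[0,3,0],0],[[4,-1,80],[0,4,0],0],[[6,-1,100],[0,5,0],0],[[7,-1,115],[0,5,0],0],[[7,-1,130],[0,5,0],0],[[7,-1,130],[0,5,0],0]]'; python3 st.py
python3 - <<'E'
from h import *
a=vision.capture("wrist"); b=vision.capture("scene")
save("w2",np.hstack([cv2.resize(a,(400,300)),cv2.resize(b[190:340,190:390],(400,300),interpolation=2)]))
E
```

```text
time_s: 3.57
position: [0.5688, -0.046, 0.1115]
tcp_rot: [[0.618, -0.257, 0.743], [-0.165, -0.967, -0.196], [0.768, -0.001, -0.64]]
force: [-0.1, 0.1, 0.9]
opening: 0.998
3.5667 tcp [ 0.5688 -0.046   0.1115] grasp [ 0.5549 -0.0424  0.1235] q [-16.6  42.4 131.6 178.   44.2 -89.6] F [-0.1  0.1  0.9] op 0.998
[[ 0.6184 -0.2566  0.7428]
 [-0.1653 -0.9665 -0.1963]
 [ 0.7683 -0.0014 -0.6401]]
```

View pics/w2.png

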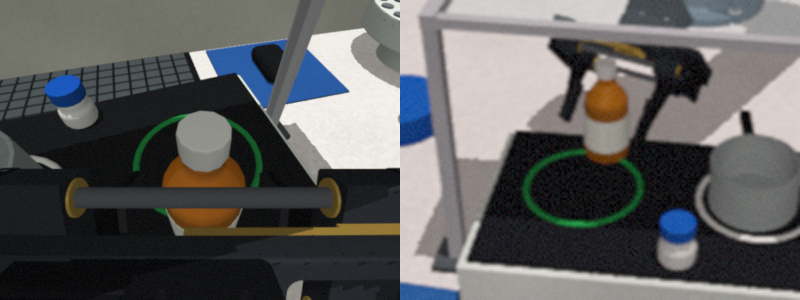

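The bottle (wrist crop ~(205,140)) sits centred between the open fingers; no contact. Closing.

```bash
python3 -m jog '[[[0,0,0],[0,0,0],0.5],[[0,0,0],[0,0,0],1],[[0,0,0],[0,0,0],1],[[0,0,0],[0,0,0],1],[[0,0,0],[0,0,0],1],[[0,0,0],[0,0,0],1],[[0,0,0],[0,0,0],1],[[0,0,0],[0,0,0],1],[[0,0,0],[0,0,0],1],[[4,0,-3],[0,0,0],1],[[9,0,-8],[0,0,0],1],[[9,0,-8],[0,0,0],1]]'; python3 st.py
python3 - <<'E'
from kin import *
np.set_printoptions(precision=3,suppress=True)
for yaw,g in((-20,[.545,-.13,.136]),(-30,[.52,-.22,.136]),(-40,[.46,-.32,.13]),(-48,[.449,-.35,.094])):
    print(yaw,g,[np.round(b,0) for b in ik(*tgt(yaw,50,g),seeds=12)])
E
```

```text
time_s: 4.67
position: [0.5651, -0.0451, 0.125]
tcp_rot: [[0.621, -0.258, 0.74], [-0.164, -0.966, -0.198], [0.766, 0.002, -0.642]]
force: [0.4, -0.3, -2.8]
opening: 0.588
4.6667 tcp [ 0.5651 -0.0451  0.125 ] grasp [ 0.5512 -0.0414  0.137 ] q [-16.5  39.9 131.8 178.3  41.8 -89.8] F [ 0.4 -0.3 -2.8] op 0.588
[[ 0.6209 -0.2575  0.7403]
 [-0.1643 -0.9663 -0.1983]
 [ 0.7664  0.0015 -0.6423]]
-20 [0.545, -0.13, 0.136] [array([-28.,  40., 131., 171.,  41., -88.])]
-30 [0.52, -0.22, 0.136] [array([-37.,  40., 131., 172.,  41., -88.])]
-40 [0.46, -0.32, 0.13] [array([-50.,  41., 132., 168.,  43., -88.])]
-48 [0.449, -0.35, 0.094] [array([-50.,  47., 130., 178.,  47., -90.])]
```

```bash
for a in "-22 50 0.535 -0.13 0.140" "-32 50 0.50 -0.23 0.140" "-46 50 0.449 -0.35 0.130"; do python3 go.py $a|tail -1; done
```

```text
shift mm [ 6.7 91.5  3.6] turn [-5.4 -0.   4.6]
shift mm [  1.  199.6  -2.9] turn [-13.  -0.  11.]
shift mm [-19.5 331.9 -11.5] turn [-23.8  -0.1  20. ]
```

```bash
python3 -m jog '[[[2,10,1],[-0.6,0,0.5],1],[[3,30,2],[-1.8,0,1.5],1],[[5,53,3],[-3,0,2.6],1],[[6,75,4],[-4.3,0,3.6],1],[[7,92,4],[-5.4,0,4.6],1],[[6,118,3],[-7.2,0,6.1],1],[[5,145,1],[-9.1,0,7.7],1],[[3,172,-1],[-11,0,9.3],1],[[1,200,-3],[-13,0,11],1],[[-3,225,-5],[-15,0,12.7],1],[[-6,245,-6],[-16.8,0,14.2],1],[[-6,245,-6],[-16.8,0,14.2],1]]'; python3 go.py -46 50 0.449 -0.35 0.125
python3 - <<'E'
from h import *
save("t3",vision.capture("top")[200:380,250:530])
E
```

```text
time_s: 5.67
position: [0.493, -0.2838, 0.1237]
tcp_rot: [[0.509, -0.607, 0.61], [-0.389, -0.795, -0.466], [0.767, -0.0, -0.641]]
force: [0.8, -0.6, -2.4]
opening: 0.589
5.6667 tcp [ 0.493  -0.2838  0.1237] grasp [ 0.4816 -0.2751  0.1357] q [-44.   40.3 132.1 172.5  42.5 -88.7] F [ 0.8 -0.6 -2.4] op 0.589
[[ 0.5094 -0.6069  0.61  ]
 [-0.3894 -0.7947 -0.4656]
 [ 0.7674 -0.0004 -0.6412]]
shift mm [ 4.2 81.5 21.7] turn [-6.6 -0.1  5.5]
```

View pics/t3.png

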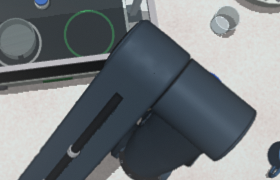

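Run:
```python
from h import *
im=cv2.imread("pics/scene0.png"); h=cv2.cvtColor(im,cv2.COLOR_BGR2HSV).astype(int)
b=np.zeros(h.shape[:2],bool); b[215:270,155:212]=1
b&=(h[...,0]>100)&(h[...,0]<125)&(h[...,1]>150)
p=np.argwhere(b)[:,::-1]; print(p.min(0),p.max(0))
a=np.linspace(0,6.283,80); C=cam("scene")
for z in(.04,0):
  q=proj(C,np.c_[.449+.06*np.cos(a),-.35+.06*np.sin(a),0*a+z]); print(q.min(0),q.max(0))
im=cv2.imread("pics/top0.png"); h=cv2.cvtColor(im,cv2.COLOR_BGR2HSV).astype(int)
b=np.zeros(h.shape[:2],bool); b[262:320,420:480]=1; b&=(h[...,0]>100)&(h[...,0]<125)&(h[...,1]>150)
p=np.argwhere(b)[:,::-1]; print(p.min(0),p.max(0)); C=cam("top")
for z in(.04,0):
  q=proj(C,np.c_[.449+.06*np.cos(a),-.35+.06*np.sin(a),0*a+z]); print(q.min(0),q.max(0))
```

```text
[167 228] [205 261]
[165.92927863 225.20317727] [211.84026493 250.04522718]
[168.16224502 237.10052709] [213.27448587 262.4683412 ]
[431 271] [473 314]
[429.93146628 270.06943   ] [474.14106305 314.55948705]
[427.19622107 272.38478444] [470.33487147 315.79779953]
```

```bash
python3 -m jog '[[[1,15,4],[-1.2,0,1],1],[[2,35,9],[-2.8,0,2.4],1],[[3,55,14],[-4.5,0,3.7],1],[[4,72,19],[-5.8,0,4.9],1],[[4,81,21],[-6.6,-0.1,5.5],1],[[4,81,21],[-6.6,-0.1,5.5],1],[[4,81,21],[-6.6,-0.1,5.5],1]]'; python3 go.py -46 50 0.450 -0.35 0.097; python3 go.py -46 50 0.450 -0.35 0.092|tail -1
```

```text
time_s: 6.3
position: [0.4602, -0.3551, 0.1133]
tcp_rot: [[0.452, -0.713, 0.536], [-0.459, -0.701, -0.545], [0.765, 0.0, -0.644]]
force: [0.4, 0.3, -3.0]
opening: 0.588
6.3 tcp [ 0.4602 -0.3551  0.1133] grasp [ 0.4502 -0.3449  0.1253] q [-50.9  41.6 130.2 173.8  41.7 -88.9] F [ 0.4  0.3 -3. ] op 0.588
[[ 0.4519 -0.7128  0.5364]
 [-0.459  -0.7014 -0.5453]
 [ 0.7649  0.0003 -0.6441]]
shift mm [-19.4   3.8  20.9] turn [-0.4  0.1  0.4]
shift mm [-23.2   3.8  24.2] turn [-0.4  0.1  0.4]
```

```bash
python3 -m jog '[[[-5,1,6],[0,0,0],1],[[-10,2,11],[0,0,0],1],[[-15,3,16],[0,0,0],1],[[-18,4,19],[0,0,0],1],[[-20,4,21],[0,0,0],1],[[-21,4,22],[0,0,0],1],[[-21,4,22],[0,0,0],1]]'; python3 go.py -46 50 0.450 -0.35 0.092
```

```text
time_s: 6.88
position: [0.4596, -0.3608, 0.0827]
tcp_rot: [[0.451, -0.714, 0.536], [-0.459, -0.7, -0.546], [0.765, 0.0, -0.644]]
force: [0.3, -0.3, -3.5]
opening: 0.585
6.8833 tcp [ 0.4596 -0.3608  0.0827] grasp [ 0.4496 -0.3506  0.0948] q [-51.5  46.8 130.1 173.7  46.8 -89.6] F [ 0.3 -0.3 -3.5] op 0.585
[[ 0.451  -0.7137  0.5359]
 [-0.4595 -0.7005 -0.5461]
 [ 0.7652  0.0001 -0.6438]]
shift mm [-2.2 -0.6  1.7] turn [-0.4  0.1  0.3]
```

Still hanging; continue down in 0.5–1 mm steps.

```bash
python3 -m jog '[[[-0.4,0,0.3],[0,0,0],1],[[-0.8,0,0.6],[0,0,0],1],[[-1.2,0,1],[0,0,0],1],[[-1.5,0,1.3],[0,0,0],1],[[-1.5,0,1.3],[0,0,0],1]]'
```

```text
time_s: 7.3
position: [0.4598, -0.3611, 0.0826]
tcp_rot: [[0.449, -0.714, 0.537], [-0.458, -0.7, -0.548], [0.767, 0.0, -0.641]]
force: [-1.9, 2.7, 4.9]
opening: 0.587
```

```bash
python3 -m jog '[[[0,0,0],[0,0,0],0.8],[[0,0,0],[0,0,0],0.5],[[0,0,0],[0,0,0],0.2],[[0,0,0],[0,0,0],0],[[0,0,0],[0,0,0],0],[[0,0,0],[0,0,0],0],[[0,0,-10],[0,0,0],0],[[0,0,-30],[0,0,0],0],[[0,0,-60],[0,0,0],0],[[0,0,-90],[0,0,0],0],[[0,0,-110],[0,0,0],0],[[0,0,-110],[0,0,0],0]]';python3 st.py
python3 - <<'E'
from h import *
a=vision.capture("scene"); b=vision.capture("top"); w=vision.capture("wrist");save("w4r",w);save("s4r",a);save("t4r",b)
save("w4",np.hstack([cv2.resize(w,(400,300)),cv2.resize(a[170:320,130:330],(400,300),interpolation=2)]))
E
```

```text
time_s: 8.3
position: [0.4085, -0.3051, 0.1574]
tcp_rot: [[0.451, -0.714, 0.535], [-0.459, -0.7, -0.548], [0.765, 0.002, -0.644]]
force: [0.2, 0.1, 0.3]
opening: 0.992
8.3 tcp [ 0.4085 -0.3051  0.1574] grasp [ 0.3985 -0.2949  0.1695] q [-52.6  35.4 140.  172.6  45.3 -89.4] F [0.2 0.1 0.3] op 0.992
[[ 0.4515 -0.7145  0.5345]
 [-0.4588 -0.6997 -0.5477]
 [ 0.7653  0.0021 -0.6437]]
```

View pics/w4.png

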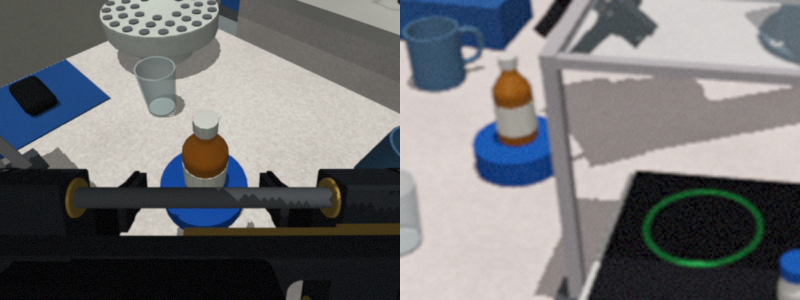

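```bash
python3 - <<'E'
from kin import *
from h import *
np.set_printoptions(precision=3,suppress=True)
for yaw,t,g in((-35,45,[.45,-.16,.215]),(-15,45,[.458,-.02,.215]),(5,45,[.455,.12,.2]),(5,45,[.509,.124,.115]),(5,48,[.509,.124,.115]),(5,45,[.525,-.06,.115]),(5,48,[.525,-.06,.115]),(-8,48,[.525,-.06,.115])):
    print(yaw,t,g,[np.round(b,0) for b in ik(*tgt(yaw,t,g),seeds=12)])
# handle in scene & top
S=cam("scene"); 
for az in(4,8,12):
  u=np.array([np.cos(np.radians(az)),np.sin(np.radians(az))]); P=np.array([.602,.136]);
  e=np.r_[P-.112*u,.121]; b=np.r_[P-.05*u,.121]
  print(az,proj(S,[e,b])*1-[190,210], (proj(S,[e,b])-[190,210])*2.2)
# bottle check on stand from wrist
c=cam("wrist"); print(proj(c,[[.45,-.35,.165]])*400/640)
E
for a in "-35 45 0.45 -0.16 0.215" "-15 45 0.458 -0.02 0.215" ; do python3 go.py $a|tail -1; done
```

```text
-35 45 [0.45, -0.16, 0.215] [array([-31.,  21., 135., 187.,  21., -94.])]
-15 45 [0.458, -0.02, 0.215] [array([-18.,  21., 139., 175.,  24., -88.])]
5 45 [0.455, 0.12, 0.2] [array([ -2.,  24., 138., 169.,  28., -86.])]
5 45 [0.509, 0.124, 0.115] [array([ -1.,  41., 134., 174.,  40., -89.])]
5 48 [0.509, 0.124, 0.115] [array([ -1.,  44., 136., 174.,  48., -90.])]
5 45 [0.525, -0.06, 0.115] [array([-33.,  41., 133., 138.,  40., -84.])]
5 48 [0.525, -0.06, 0.115] [array([-34.,  43., 135., 140.,  46., -88.])]
-8 48 [0.525, -0.06, 0.115] [array([-26.,  44., 136., 162.,  48., -90.])]
4 [[177.744  31.065]
 [177.33   46.214]] [[391.036  68.344]
 [390.125 101.671]]
8 [[174.469  30.881]
 [175.798  46.126]] [[383.833  67.939]
 [386.755 101.477]]
12 [[171.207  30.826]
 [174.272  46.1  ]] [[376.656  67.816]
 [383.398 101.421]]
[[204.634 117.376]]
shift mm [  -3.5 -133.8  -77.5] turn [ 7.9 -4.6 -7.1]
shift mm [ -65.6 -241.7 -150.9] turn [ 22.6  -4.5 -20.7]
```

```bash
python3 -m jog '[[[10,-15,-20],[1,-2,-1],0],[[5,-55,-40],[4,-4.6,-3.5],0],[[-2,-95,-60],[6,-4.6,-5.5],0],[[-4,-134,-78],[7.9,-4.6,-7.1],0],[[-22,-165,-100],[12,-4.6,-11],0],[[-42,-200,-125],[17,-4.6,-15.6],0],[[-55,-225,-140],[20,-4.5,-18.5],0],[[-66,-242,-151],[22.6,-4.5,-20.7],0],[[-66,-242,-151],[22.6,-4.5,-20.7],0],[[-66,-242,-151],[22.6,-4.5,-20.7],0],[[-66,-242,-151],[22.6,-4.5,-20.7],0]]';python3 go.py 5 45 .452 .12 .205
```

```text
time_s: 9.37
position: [0.471, -0.0235, 0.2008]
tcp_rot: [[0.684, -0.26, 0.682], [-0.184, -0.966, -0.183], [0.706, -0.001, -0.708]]
force: [0.0, -1.2, 0.8]
opening: 0.996
9.3667 tcp [ 0.471  -0.0235  0.2008] grasp [ 0.4583 -0.0201  0.214 ] q [-17.8  20.8 138.6 175.2  24.3 -87.6] F [ 0.  -1.2  0.8] op 0.996
[[ 0.6835 -0.2596  0.6822]
 [-0.1842 -0.9657 -0.1829]
 [ 0.7063 -0.0006 -0.7079]]
shift mm [ -37.  -138.2  -24.1] turn [ 14.1   0.1 -14.2]
```

```bash
python3 -m jog '[[[-8,-30,-5],[3,0,-3],0],[[-17,-62,-11],[6.3,0,-6.4],0],[[-26,-95,-16],[9.7,0,-9.8],0],[[-33,-122,-21],[12.5,0,-12.6],0],[[-37,-138,-24],[14.1,0.1,-14.2],0],[[-37,-138,-24],[14.1,0.1,-14.2],0],[[-37,-138,-24],[14.1,0.1,-14.2],0]]'
python3 - <<'E'
from st import *
w=vision.capture("wrist");save("w5",w)
c=cam("wrist")
for n,P in(("end",[.492,.121,.121]),("root",[.552,.129,.121])): print(n,proj(c,[P]))
E
```

```text
time_s: 9.95
position: [0.4655, 0.1205, 0.1921]
tcp_rot: [[0.703, 0.085, 0.706], [0.061, -0.996, 0.06], [0.708, 0.001, -0.706]]
force: [0.8, -0.2, 0.4]
opening: 1.002
9.95 tcp [0.4655 0.1205 0.1921] grasp [0.4523 0.1194 0.2053] q [ -2.   23.  138.5 169.1  26.8 -85.2] F [ 0.8 -0.2  0.4] op 1.002
[[ 0.7034  0.0854  0.7057]
 [ 0.0609 -0.9963  0.0599]
 [ 0.7082  0.0009 -0.706 ]]
end [[325.6728 299.3047]]
root [[321.8401 226.5155]]
```

View pics/w5.png

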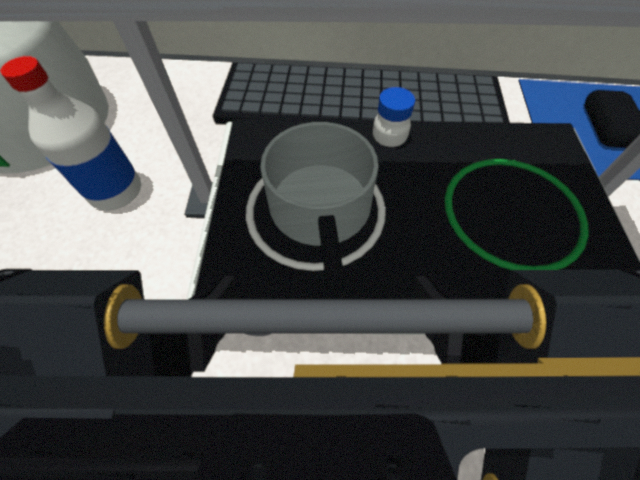

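Run:
```python
from m import *
im=cv2.imread("pics/w5.png"); h=cv2.cvtColor(im,cv2.COLOR_BGR2HSV).astype(int); H,S,V=[h[...,i] for i in range(3)]; c=cam("wrist")
print("handle",onz(c,[(327.5,217),(332.5,265)],.121))
m=np.zeros(H.shape,bool); m[180:296,230:400]=1
w=m&(V>110)&(S<60); 
y,x=np.where(w); el=np.hypot((x-320)/57,(y-165)/80)>1
print("rim",circ(onz(c,[(261,172),(378,172),(318,124),(275,140),(365,142),(318,211),(285,200),(360,195)],.13)))
print("white",circ(onz(c,[(247,213),(384,213),(330,268),(290,258),(365,253),(375,185),(258,185)],.07)))
g=(H>45)&(H<85)&(S>110)&(V>50); g[:140]=0;g[280:]=0; g[:,:430]=0
print("green",g.sum(),circ(onz(c,pix(g),.07)))
# enhanced crop for handle end
a=im[200:300,260:400].astype(float); cv2.imwrite("pics/w5c.png",cv2.resize(np.clip(a*4,0,255).astype(np.uint8),None,fx=4,fy=4))
```

```text
handle [[0.56138868 0.12532955 0.121     ]
 [0.51906459 0.11824498 0.121     ]]
rim [0.60927548 0.13636483 0.04821469]
white [0.60728202 0.1396453  0.06673885]
green 2600 [ 0.62126622 -0.05491945  0.06478377]
```

View pics/w5c.png

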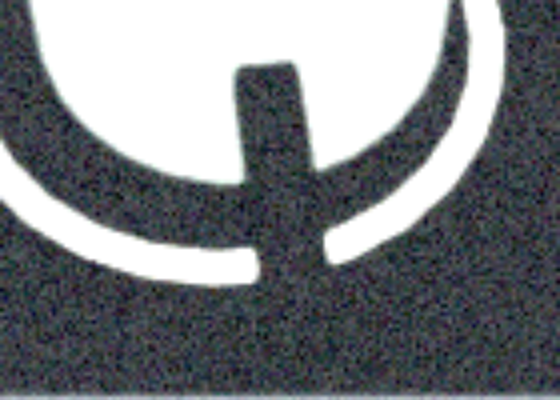

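```bash
python3 go.py 8 46 .515 .119 .116
```

```text
10.0 tcp [0.4655 0.1202 0.1922] grasp [0.4523 0.1191 0.2054] q [ -2.1  23.  138.5 169.2  26.8 -85.2] F [-0.1 -0.3 -0.3] op 1.002
[[ 0.7033  0.0846  0.7058]
 [ 0.0604 -0.9964  0.0593]
 [ 0.7083  0.0009 -0.7059]]
shift mm [-19.    4.5 107.3] turn [ 2.3  0.9 -2.2]
```

```bash
python3 -m jog '[[[-3,1,17],[0.4,0.1,-0.4],0],[[-6,2,37],[0.8,0.3,-0.8],0],[[-10,2,57],[1.2,0.5,-1.2],0],[[-14,3,77],[1.7,0.7,-1.6],0],[[-17,4,95],[2,0.8,-2],0],[[-19,4.5,107],[2.3,0.9,-2.2],0],[[-19,4.5,107],[2.3,0.9,-2.2],0],[[-19,4.5,107],[2.3,0.9,-2.2],0]]'; python3 st.py
python3 - <<'E'
from h import *
a=vision.capture("scene"); w=vision.capture("wrist");save("w6r",w);save("s6r",a)
save("w6",np.hstack([cv2.resize(w,(400,300)),cv2.resize(a[210:330,270:430],(400,300),interpolation=2)]))
E
```

```text
time_s: 10.67
position: [0.5279, 0.1206, 0.1028]
tcp_rot: [[0.689, 0.139, 0.712], [0.097, -0.99, 0.1], [0.719, 0.0, -0.695]]
force: [0.3, 0.4, -0.1]
opening: 1.001
10.6667 tcp [0.5279 0.1206 0.1028] grasp [0.5146 0.1188 0.1158] q [ -3.9  41.6 134.4 167.2  42.1 -88.8] F [ 0.3  0.4 -0.1] op 1.001
[[ 0.6887  0.1394  0.7116]
 [ 0.0971 -0.9902  0.1001]
 [ 0.7186  0.0002 -0.6955]]
```

View pics/w6.png

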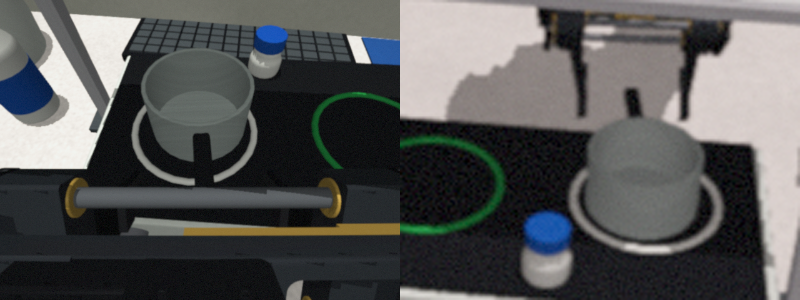

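Handle lies between the fingers (wrist crop ~(203,165)). Close.

```bash
python3 -m jog '[[[0,0,0],[0,0,0],0.5],[[0,0,0],[0,0,0],0.8],[[0,0,0],[0,0,0],1],[[0,0,0],[0,0,0],1],[[0,0,0],[0,0,0],1],[[0,0,0],[0,0,0],1],[[0,0,0],[0,0,0],1],[[0,0,0],[0,0,0],1],[[0,0,0],[0,0,0],1],[[0,0,0],[0,0,0],1],[[0,0,0],[0,0,0],1],[[0,0,0],[0,0,0],1]]'; python3 st.py
python3 - <<'E'
from m import *
w=vision.capture("wrist"); save("w7r",w)
E
```

```text
time_s: 11.77
position: [0.5274, 0.1221, 0.1033]
tcp_rot: [[0.688, 0.142, 0.712], [0.099, -0.99, 0.102], [0.719, 0.0, -0.695]]
force: [-0.3, -0.5, -0.1]
opening: 0.174
11.7667 tcp [0.5274 0.1221 0.1033] grasp [0.5141 0.1202 0.1163] q [ -3.8  41.5 134.5 167.2  42.1 -88.8] F [-0.3 -0.5 -0.1] op 0.174
[[ 0.6878  0.1423  0.7118]
 [ 0.0992 -0.9898  0.1021]
 [ 0.7191  0.0004 -0.6949]]
```

```bash
python3 go.py 6 46 .520 .03 .1163|tail -1;python3 go.py 4 46 .526 -.061 .1163|tail -1
python3 - <<'E'
from m import *
im=cv2.imread("pics/w6r.png"); c=cam("wrist")
print("rim", circ(onz(c,np.array([(142,88),(254,88),(199,49),(155,62),(243,64),(160,115),(240,115),(199,127)])*1.6,.13)))
E
```

```text
shift mm [-5.1 90.9 -5.1] turn [-1.6  0.   1.6]
shift mm [-10.1 182.3 -10.2] turn [-3.  0.  3.]
rim [0.61019216 0.13786459 0.0487154 ]
```

```bash
python3 -m jog '[[[0,4,0],[0,0,0],1],[[-0.6,11,-0.6],[-0.2,0,0.2],1],[[-1.2,22,-1.2],[-0.4,0,0.4],1],[[-1.9,34,-1.9],[-0.6,0,0.6],1],[[-2.5,46,-2.5],[-0.8,0,0.8],1],[[-3.2,58,-3.2],[-1,0,1],1],[[-3.9,70,-3.9],[-1.2,0,1.2],1],[[-4.5,82,-4.5],[-1.4,0,1.4],1],[[-5.1,91,-5.1],[-1.6,0,1.6],1],[[-5.1,91,-5.1],[-1.6,0,1.6],1]]'; python3 go.py 4 46 .526 -.061 .1163
```

```text
time_s: 12.65
position: [0.5338, 0.0288, 0.1033]
tcp_rot: [[0.691, 0.099, 0.716], [0.069, -0.995, 0.072], [0.72, -0.0, -0.694]]
force: [1.0, -1.2, -0.3]
opening: 0.155
12.65 tcp [0.5338 0.0288 0.1033] grasp [0.5205 0.0274 0.1163] q [-19.4  42.  135.7 153.9  44.  -88.6] F [ 1.  -1.2 -0.3] op 0.155
[[ 0.6908  0.0994  0.7162]
 [ 0.0689 -0.995   0.0717]
 [ 0.7198 -0.0002 -0.6942]]
shift mm [-2.3 89.  -2.4] turn [-1.2 -0.   1.2]
```

```bash
python3 -m jog '[[[-0.1,4,-0.1],[0,0,0],1],[[-0.4,14,-0.4],[-0.2,0,0.2],1],[[-0.7,26,-0.7],[-0.4,0,0.4],1],[[-1,38,-1],[-0.6,0,0.6],1],[[-1.3,50,-1.3],[-0.8,0,0.8],1],[[-1.6,62,-1.6],[-1,0,1],1],[[-1.9,74,-1.9],[-1.2,0,1.2],1],[[-2.1,82,-2.1],[-1.2,0,1.2],1],[[-2.3,89,-2.3],[-1.2,0,1.2],1],[[-2.3,89,-2.3],[-1.2,0,1.2],1],[[-2.3,89,-2.3],[-1.2,0,1.2],1]]'; python3 st.py
python3 - <<'E'
from h import *
w=vision.capture("wrist");save("w8",w); save("s8",vision.capture("scene")); save("t8",vision.capture("top"))
E
```

```text
time_s: 13.57
position: [0.5397, -0.0586, 0.1033]
tcp_rot: [[0.692, 0.072, 0.718], [0.05, -0.997, 0.052], [0.72, -0.0, -0.694]]
force: [0.7, -0.8, 1.0]
opening: 0.159
13.5667 tcp [ 0.5397 -0.0586  0.1033] grasp [ 0.5262 -0.0595  0.1163] q [-32.8  41.3 133.5 139.7  42.  -85.4] F [ 0.7 -0.8  1. ] op 0.159
[[ 0.6925  0.0719  0.7179]
 [ 0.0495 -0.9974  0.0521]
 [ 0.7197 -0.0005 -0.6942]]
```

View pics/w8.png

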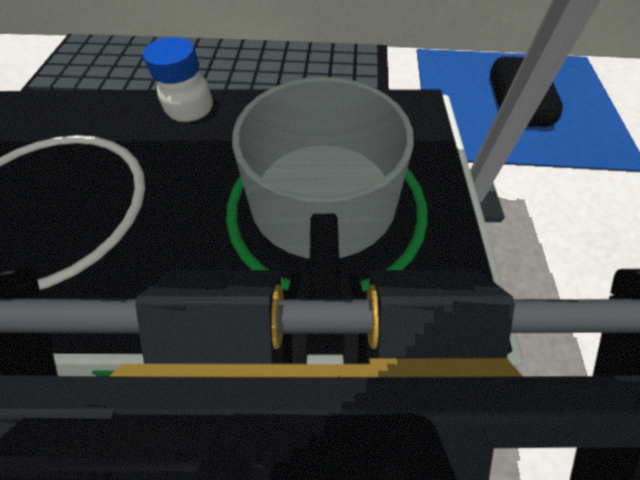

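Run:
```python
from m import *
def cr(P,r): return least_squares(lambda q:np.hypot(P[:,0]-q[0],P[:,1]-q[1])-r,P[:,:2].mean(0),loss="soft_l1",f_scale=.002).x
im=cv2.imread("pics/w8.png"); h=cv2.cvtColor(im,cv2.COLOR_BGR2HSV).astype(int); H,S,V=[h[...,i] for i in range(3)]; c=cam("wrist")
g=(H>45)&(H<85)&(S>110)&(V>50); g[:165]=0;g[275:]=0; g[:,:215]=0;g[:,440:]=0
P=onz(c,pix(g),.07); print("green",g.sum(),circ(P),cr(P,.0648))
# rim outer points by hand at z=.13
Q=onz(c,[(233,140),(413,140),(323,79),(255,103),(390,102),(240,165),(408,160)],.13)
print("rim",circ(Q),cr(Q,.05))
Q=onz(c,[(262,237),(300,252),(350,252),(382,237),(252,215),(396,215)],.07); print("base",circ(Q),cr(Q,.05))
print("handle",onz(c,[(324,214),(323,270)],.121))
for n,roi in(("scene",(262,310,235,325)),):
  im=cv2.imread("pics/s8.png"); h=cv2.cvtColor(im,cv2.COLOR_BGR2HSV).astype(int)
a=cv2.resize(cv2.imread("pics/s8.png")[225:325,220:330],None,fx=4,fy=4,interpolation=2)
b=cv2.resize(cv2.imread("pics/t8.png")[190:290,295:395],None,fx=4,fy=4,interpolation=2)
cv2.imwrite("pics/c8.png",np.hstack([a,b[:400,:360]]))
```

```text
green 2215 [ 0.62155053 -0.05406133  0.06483243] [ 0.62150501 -0.05406671]
rim [ 0.62241465 -0.05189436  0.04815374] [ 0.62134662 -0.05197461]
base [ 0.6333556  -0.05130928  0.05343359] [ 0.62875024 -0.05156408]
handle [[ 0.57504358 -0.05592542  0.121     ]
 [ 0.54399738 -0.05774872  0.121     ]]
```

View pics/c8.png

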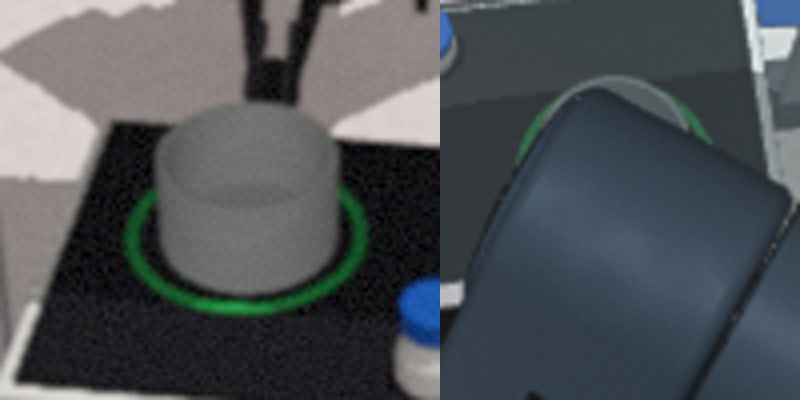

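Run:
```python
from m import *
S=cam("scene"); f=lambda a:np.array(a,float)/4+[220,225]-.4
print(onz(S,f([(248,293),(248,314),(248,298)]),.07))
im=cv2.imread("pics/s8.png"); h=cv2.cvtColor(im,cv2.COLOR_BGR2HSV).astype(int)
g=np.zeros(h.shape[:2],bool); g[255:310,240:320]=1; g&=(h[...,0]>45)&(h[...,0]<85)&(h[...,1]>110)&(h[...,2]>50)
print(circ(onz(S,pix(g),.07)))
col=im[285:308,282].tolist(); print(list(zip(range(285,308),col)))
```

```text
[[ 0.67317792 -0.04011167  0.07      ]
 [ 0.68972952 -0.03611955  0.07      ]
 [ 0.67716046 -0.03915111  0.07      ]]
[ 0.62251089 -0.05319038  0.06500327]
[(285, [113, 115, 113]), (286, [113, 116, 113]), (287, [113, 114, 111]), (288, [109, 110, 107]), (289, [112, 112, 112]), (290, [114, 117, 112]), (291, [105, 109, 106]), (292, [111, 113, 113]), (293, [110, 112, 110]), (294, [109, 111, 109]), (295, [110, 111, 111]), (296, [113, 113, 114]), (297, [108, 109, 107]), (298, [79, 78, 79]), (299, [37, 40, 38]), (300, [36, 74, 15]), (301, [61, 126, 34]), (302, [66, 135, 37]), (303, [40, 88, 23]), (304, [34, 40, 27]), (305, [34, 27, 32]), (306, [36, 27, 29]), (307, [28, 22, 23])]
```

```bash
python3 -m jog '[[[0,0,0],[0,0,0],0.9],[[0,0,0],[0,0,0],0.7],[[0,0,0],[0,0,0],0.5],[[0,0,0],[0,0,0],0.3],[[0,0,0],[0,0,0],0.2],[[0,0,0],[0,0,0],0.2],[[0,0,-15],[0,0,0],0.2],[[0,0,-35],[0,0,0],0.2],[[0,0,-60],[0,0,0],0.2],[[0,0,-85],[0,0,0],0.2],[[0,0,-85],[0,0,0],0.2],[[0,0,-85],[0,0,0],0.2]]'; python3 st.py
python3 - <<'E'
from m import *
w=vision.capture("wrist");s=vision.capture("scene");save("w9",w);save("s9",s)
save("c9",np.hstack([cv2.resize(w,(400,300)),cv2.resize(s[190:340,150:350],(400,300),interpolation=2)]))
im=cv2.imread("pics/w9.png"); h=cv2.cvtColor(im,cv2.COLOR_BGR2HSV).astype(int); H,S,V=[h[...,i] for i in range(3)]; c=cam("wrist")
g=(H>45)&(H<85)&(S>110)&(V>50); P=pix(g); print(P.min(0),P.max(0)); print(circ(onz(c,P,.07)))
E
```

```text
time_s: 14.72
position: [0.4813, -0.0639, 0.1642]
tcp_rot: [[0.693, 0.073, 0.717], [0.051, -0.997, 0.052], [0.719, 0.001, -0.695]]
force: [0.3, 0.1, -0.2]
opening: 0.792
14.7167 tcp [ 0.4813 -0.0639  0.1642] grasp [ 0.4679 -0.0649  0.1772] q [-40.8  30.3 139.9 127.   39.5 -79.1] F [ 0.3  0.1 -0.2] op 0.792
[[ 0.6932  0.0734  0.717 ]
 [ 0.0514 -0.9973  0.0524]
 [ 0.719   0.0005 -0.6951]]
[250. 165.] [399. 259.]
[ 0.61931798 -0.05338244  0.0644198 ]
```

Run:
```python
from m import *
S=cam("scene")
for f in("s8","s9"):
  im=cv2.imread(f"pics/{f}.png"); h=cv2.cvtColor(im,cv2.COLOR_BGR2HSV).astype(int); H,Sa,V=[h[...,i] for i in range(3)]
  m=np.zeros(H.shape,bool); m[262:305,240:318]=1; m&=(Sa<40)&(V>75)
  cs=max(cv2.findContours(m.astype(np.uint8),0,1)[0],key=cv2.contourArea)[:,0]
  b=[ [x,cs[cs[:,0]==x][:,1].max()+.5] for x in range(264,302,3)]
  P=onz(S,b,.07); q=least_squares(lambda q:np.hypot(P[:,0]-q[0],P[:,1]-q[1])-.05,[.62,-.05],loss="soft_l1",f_scale=.002).x
  g=np.zeros(H.shape,bool); g[255:310,240:320]=1; g&=(H>45)&(H<85)&(Sa>110)&(V>50)
  G=circ(onz(S,pix(g),.07)); print(f,"pot",q,"green",G,"off",q-G[:2],"ext",cs.min(0),cs.max(0))
  o=np.zeros(H.shape,bool); o[190:262,165:215]=1; o&=(H>5)&(H<20)&(Sa>150)&(V>70); p=pix(o); print("amber",p.min(0),p.max(0))
q=proj(S,[[.45,-.35,.04],[.45,-.35,.165]]); print(q)
```

```text
s8 pot [ 0.62459973 -0.05101162] green [ 0.62251089 -0.05319038  0.06500327] off [0.00208883 0.00217876] ext [259 262] [303 298]
amber [177. 206.] [196. 241.]
s9 pot [ 0.62427357 -0.05110805] green [ 0.62253696 -0.05328326  0.06504227] off [0.00173661 0.00217521] ext [259 262] [303 298]
amber [177. 205.] [196. 241.]
[[188.94807798 237.34240139]
 [182.82162401 196.53154943]]
```

```bash
python3 -c "
from rig import bot
print(bot.read_state()['force'],bot.read_state()['time_s']); print(bot.hand_in())"
```

```text
[ 0.57068909 -1.16371671 -0.43874304] 14.8167
the job is handed in; nothing more can be done
None
```

I moved the bottle first. I gripped it under the shield with the tool tilted 50°, carried it out upright and released it on the blue stand. Then I gripped the pot by its handle, slid it across the plate at constant height, released it and backed clear. The job was handed in at 14.8 s, and `hand_in` gave no verdict.

**Last checks:**
- **Pot:** the scene camera puts it about 3 mm from the green ring's centre (limit 15 mm). It had not moved between gripped and released. The handle was about parallel to the hotplate's x axis when I let go.
- **Bottle:** after release I saw it upright on the stand, within a few pixels of the stand's centre. A colour check at the end found it in the same place.
- **Robot:** the last force reading was about 1 N, the same as the noise seen in free motion.

**Doubts and disagreements:**
- One rough wrist-camera fit of the pot's base put it about 7 mm off in x. The rim fit and the scene camera both said about 2 mm or less. All are within the limit.
- The scene camera's x readings ran about 2–4 mm higher than the top and wrist cameras'.
- I asked the fingers to open only partly after releasing the pot. The final opening read 0.79, well clear of the handle.
- After the last retreat the 12-picture limit was reached, so those final checks are measurements from unseen images. I did not check the bystander objects in numbers.

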